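# Draw jar lids out of a compartmented organiser onto its ledge

## Robot

A 6-joint arm with a two-finger parallel gripper is mounted at the origin on the work surface. World frame = base frame: x ahead of the robot, y to its left, z up, the work surface at z = 0. Lengths are in m, angles in degrees, forces in N, time in s.
With the tool pointing down it reaches from about 0.325 to 0.9 m from the base axis. Payload 6.1 kg.
Tool frame: the origin (TCP) lies between the finger pads; the fingertips stand 14 mm ahead of it and the grasp point (between the pads) lies 5 mm behind it (arm.tips_ahead is the distance from the TCP to the fingertips, in m); z points along the fingers, y is the direction in which the jaws open and shut (so a half turn about z gives the same grasp; the last joint's range is limited). The gripper opens to 87 mm and grips with 3 to 60 N. Pads are 19 mm wide; open, the fingers measure 117 mm over their backs; the gripper's body (75 mm by 190 mm) begins 51 mm behind the grasp point.
Start: joints at [-76.496, 12.628, 87.462, -0, 79.91, -7.225], TCP at [0.221, -0.585, 0.237] pointing down, gripper open.
Joint ranges: [-170.65, 170.65], [-52.31, 119.04], [5.05, 147.46], [-71.25, 251.25], [11.57, 151.72], [-153.62, 153.62]. Speed limits (degrees/s): [147.25, 147.25, 172.46, 180, 180, 180].

## Interface

Orientations are given as [roll, pitch, yaw] about the fixed x, y, z axes, in that order (R = Rz(yaw) Ry(pitch) Rx(roll)).
In Python, from cell import arm gives the robot as it stands. Calls block until the motion is done:
- arm.move_ptp(position, orientation): joint-space move of the TCP to a pose.
- arm.move_l(position, rot=None, velocity=0.15, force_limit=None): straight line of the TCP; rot=None keeps the orientation; velocity is the mean speed in m/s. With force_limit (N) it stops when the force on the tool has changed by that much, and returns True; else False.
- arm.set_joints(angles): joint-space move.
- arm.grip(opening): opening from 0.0 (shut) to 1.0 (fully open); the grip force is fixed at half the most; returns when the fingers have stopped.
- arm.dwell(seconds).
- arm.inverse_kinematics(position, orientation): joint angles nearest the present ones, or None.
- arm.camera(name): name is "side" or "top"; returns the picture (384x512x3 uint8, red, green, blue); there is no depth.
- arm.get_calibration(name): a dict with "vertical_fov" (degrees; the focal length in pixels is half the picture's height over the tangent of half this angle, whatever the lens; pixels are square), "cx", "cy" (the principal point, pixels), "k1" (the pictures are not rectified: a ray, as slopes to the right and down, at radius r is drawn at 1 + k1 r^2 times it, then the intrinsics apply), "origin" and "orientation" of the camera in the world. Camera axes: x right, y down, z forward; pixel columns grow to the right and rows downward; lengths in m; the calibration is good to about 2 mm. A picture is of the moment at which its call begins. get_calibration takes no time and is no camera call.
A pose or a line that the arm cannot do raises arm.MotionError and nothing moves.
- arm.finish_job(): hands the job in, once; it reports no verdict.
Readings, each from a call of its own:
- arm.current_t(): time.
- arm.current_joint_pos(): joint angles.
- arm.current_joint_vel(): joint speeds.
- arm.current_joint_torque(): joint torques, N m.
- arm.current_eef_pos(): TCP position.
- arm.current_tool_rot(): TCP orientation.
- arm.current_contact_force(): force on the tool from outside, world axes, zero at the start.
- arm.current_wrist_torque(): the same for the moment, N m.
- arm.current_grip_width(): opening from 0.0 (shut) to 1.0 (fully open).
Only numpy, scipy, OpenCV 4.12 (cv2) and the standard library are available. Lean on these libraries where they do the work, as an engineer would, in place of code of your own. Each camera call takes 0.05 s, during which the arm holds its last target.

## Task

Slide the two upturned jar lids out of the organiser's compartments, through the gaps in its front lip, onto the narrow ledge on the robot's side: the bigger lid fully home against the stop at the ledge's left end (+y), the smaller one right beside it, touching or nearly so, both lying flat and wholly on the ledge. Keep the lids on the organiser all the way, never lifting or tipping them, and leave every pot, nozzle and other thing where it stands.

Things in the scene. Friction and masses are not known exactly. Their poses are not given: they have to be found in the camera images.
- organiser: Grey tray with white walls, fixed, placed and turned differently each time. Origin: on the counter under its front lip; x away from the robot, y left along the lip. In its frame (mm, used below): level deck, top at z = 50; walls 5 thick, tops at z = 75; front lip on x = 0 from y = -144 to 195 with two gaps; behind it two open compartments parted by a wall on y = 0; in front a ledge.
- ledge_end (a point): Foot of the inner face of the wall (stop) that closes the ledge's left end: organiser (-42.5, 190, 50). The ledge is the deck in front of the lip, 80 wide: x = -82.5 to -2.5, y = -144 to 190. It has no rim along its front edge (x = -82.5) or at its right end: a 50 drop.
- gap_left (a point): Middle of the left gap in the lip, at deck height: organiser (0, 46.5, 50). The gap is 80 wide, y = 6.5 to 86.5; a 13 wide stub of lip parts it from the right gap.
- gap_right (a point): Middle of the right gap in the lip, at deck height: organiser (0, -46.5, 50). 80 wide, y = -86.5 to -6.5.
- compartment_left (a point): Middle of the left compartment's floor: organiser (95, 71, 50). Inside it runs x = 2.5 to 187.5, y = 2.5 to 139.5.
- compartment_right (a point): Middle of the right compartment's floor: organiser (95, -71, 50). Inside it runs x = 2.5 to 187.5, y = -139.5 to -2.5.
- big_lid: White plastic round jar lid lying upturned (hollow side up): 66 outer diameter, 60 inner, 16 high, floor 3 thick, about 25 to 40 g. Origin: centre of its underside. It starts in the rear part of either compartment and slides easily on the deck; a fingertip put into its hollow drags it along.
- small_lid: Same kind of lid, smaller: 52 outer diameter, 46 inner, 16 high, floor 3 thick, about 25 to 40 g. Origin: centre of its underside. It starts in the rear part of the other compartment.
- pot_left: Bystander: small sample pot, 32 diameter, 42 high, standing loose in the left compartment in front of the lid, near the middle wall. Origin: centre of its underside.
- pot_right: Bystander: same pot (32 diameter, 42 high), standing loose in the right compartment in front of the lid, near the outer wall. Origin: centre of its underside.
- nozzle_corner: Bystander: white nozzle, 22 diameter foot, 34 high, standing loose in the rear outer corner of the left compartment. Origin: centre of its underside.
- nozzle_front: Bystander: same nozzle (22 diameter, 34 high), loose in the front outer corner of the right compartment. Origin: centre of its underside.
- cap_pot: Bystander: pot of 36 diameter, 36 high, standing loose on the ledge near its right end. Origin: centre of its underside.
- pump_bottle: Bystander: pump bottle, 66 diameter, 193 high, loose on the counter to the right of the organiser. Origin: centre of its underside.
- tint_bowl: Bystander: black bowl, 110 diameter, 50 high, loose on the counter at the right. Origin: centre of its underside.
- jar: Bystander: closed jar, 74 diameter, 75 high, loose on the counter at the left. Origin: centre of its underside.
There are look-alikes about, which are no part of the job. What is shaped like the small_lid but black is not meant.

How it is judged (in metres and radians):
At the end, for the whole second after the job is handed in: Both lids lie flat at rest on the ledge, hollow up. Big lid: centre at organiser y above 147 mm (within 10 mm of touching the stop), x -53.5 to -30 mm. Small lid: to its right, gap under 10 mm (centres under 69 mm apart), x -59.5 to -25 mm (y of big_lid in the frame of organiser above 0.147 m and x of big_lid in the frame of organiser between -0.0535 and -0.03 m and x of small_lid in the frame of organiser between -0.0595 and -0.025 m and horizontal distance between big_lid and small_lid below 0.069 m and y of small_lid in the frame of organiser below 0.13 m and angle between each of big_lid, small_lid's own z axis and vertical below 0.08 rad and z of big_lid in the frame of organiser between 0.046 and 0.055 m and linear speed of each of big_lid, small_lid below 0.02 m/s and z of small_lid in the frame of organiser between 0.046 and 0.055 m).
It fails at once if a lid is lifted more than 12 mm off the deck, tipped by more than 0.3 rad, or falls off the organiser (z of any of big_lid, small_lid in the frame of organiser above 0.062 m or z of any of big_lid, small_lid in the frame of organiser below 0.038 m or angle between any of big_lid, small_lid's own z axis and vertical above 0.3 rad).
It fails at once if a pot or nozzle on the organiser is shifted more than 12 mm or tipped (distance of any of pot_left, pot_right, nozzle_corner, nozzle_front, cap_pot from where it was at the start of the episode above 0.012 m or angle between any of pot_left, pot_right, nozzle_corner, nozzle_front, cap_pot's own z axis and vertical above 0.3 rad).
It fails at once if the pump bottle, bowl or jar on the counter is shifted more than 20 mm (distance of any of pump_bottle, tint_bowl, jar from where it was at the start of the episode above 0.02 m).
It also fails if it takes over 58 s, if anything falls off the work surface, if the arm or the gripper's body presses on something with over 40 N, if the wrist force passes 120 N, or if a joint passes its speed limit or range.

## Working session

There is one attempt and no reset: what is moved stays moved. The work goes in short steps, each a Python script; the robot and the scene stay as the last script left them, time stands still between calls to the robot, and variables do not carry over. Pictures are saved under pics/ and viewed, and the job is handed in when it is done.

```bash
ls; mkdir -p pics; python3 - <<'E'
from cell import arm
import cv2
for n in("top","side"):
    im=arm.camera(n); cv2.imwrite(f"pics/{n}0.png",cv2.cvtColor(im,cv2.COLOR_RGB2BGR)); print(n,arm.get_calibration(n))
print(arm.current_t(),arm.current_eef_pos(),arm.current_tool_rot())
E
```

```text
pics
top {'vertical_fov': 51.74357140893847, 'cx': 258.1565100302715, 'cy': 191.74601959069705, 'k1': -0.13099454062200863, 'origin': array([ 0.41186068, -0.00706077,  1.08321143]), 'orientation': array([-1.73669255e+02, -1.30167791e-01, -9.06405656e+01])}
side {'vertical_fov': 50.321521169421096, 'cx': 248.66415921063654, 'cy': 199.5010711876014, 'k1': -0.017838284367632577, 'origin': array([ 0.47143407, -0.7440259 ,  0.8635274 ]), 'orientation': array([-137.0412059 ,   -0.64662036,   -3.61787285])}
0.1 [ 0.22108047 -0.58401672  0.23553318] [-1.79899700e+02 -9.78683277e-03  2.07300248e+01]
```

View pics/top0.png

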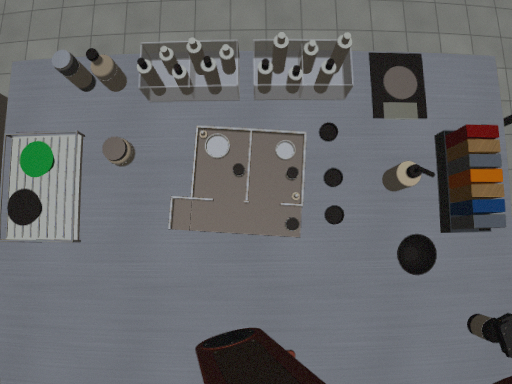

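View pics/side0.png

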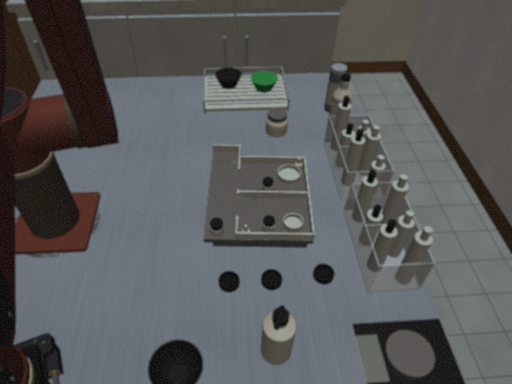

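The top picture shows the organiser in the middle, x up and y left. White lids are at (217,146) and (285,150). The candidates that could be confused with them are the black lids at (328,131), (333,177) and (334,215), and the dark pots at (239,170), (292,173) and (292,224). Only the two white rings match the description, so I'll check them in a close crop.

```bash
cat > h.py <<'E'
import numpy as np, cv2
from scipy.spatial.transform import Rotation as R
def cal(c):
    f=192/np.tan(np.radians(c['vertical_fov']/2)); return f,R.from_euler('xyz',c['orientation'],degrees=True).as_matrix(),np.array(c['origin'])
def ray(c,uv):
    f,M,o=cal(c); d=np.array([(uv[0]-c['cx'])/f,(uv[1]-c['cy'])/f]); s=d.copy()
    for _ in range(30): s=d/(1+c['k1']*(s@s))
    return o,M@np.array([s[0],s[1],1])
def onplane(c,uv,z):
    o,d=ray(c,uv); return o+d*(z-o[2])/d[2]
def proj(c,p):
    f,M,o=cal(c); q=M.T@(np.array(p)-o); s=q[:2]/q[2]; s=s*(1+c['k1']*(s@s)); return np.array([c['cx'],c['cy']])+f*s
E
python3 - <<'E'
from cell import arm
import cv2
a=cv2.imread('pics/top0.png')[115:245,160:315]; cv2.imwrite('pics/crop0.png',cv2.resize(a,None,fx=4.6,fy=4.6,interpolation=cv2.INTER_CUBIC))
a=cv2.imread('pics/side0.png')[135:250,195:325]; cv2.imwrite('pics/crop1.png',cv2.resize(a,None,fx=5,fy=5,interpolation=cv2.INTER_CUBIC))
E
```

```text
(no output)
```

View pics/crop0.png

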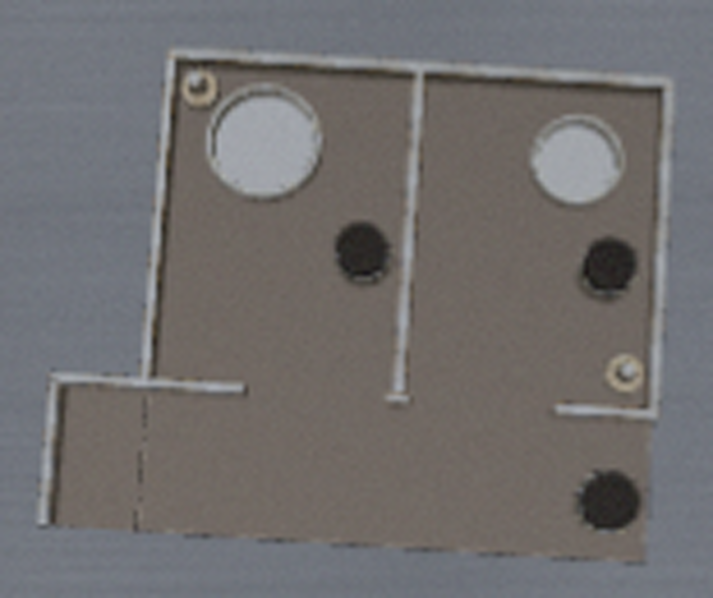

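View pics/crop1.png

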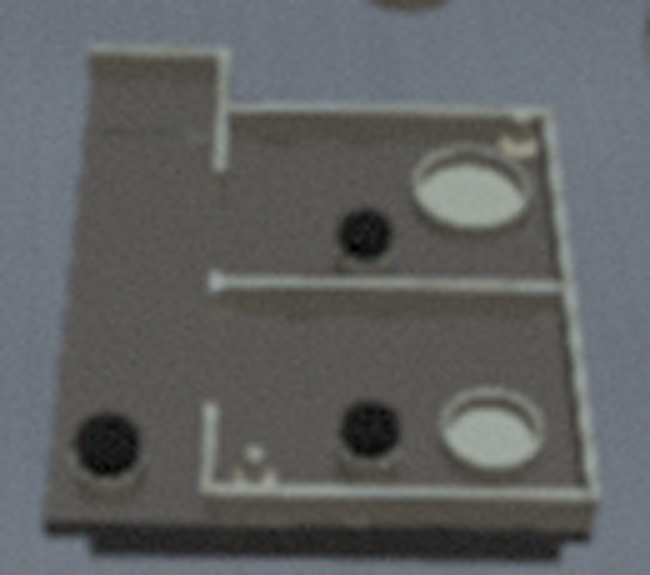

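The crops confirm the big lid in the left compartment and the small lid in the right. Both are white and upturned. Next I'll fit the organiser from its wall-top corners and the lids from their contours.

```bash
cat > loc.py <<'E'
from h import *
from cell import arm
ct,cs=arm.get_calibration('top'),arm.get_calibration('side')
def fit(c,pts):
    P=np.array([onplane(c,uv,.075)[:2] for uv,_ in pts]);Q=np.array([q for _,q in pts])/1000.
    pm,qm=P.mean(0),Q.mean(0);H=(Q-qm).T@(P-pm);th=np.arctan2(H[0,1]-H[1,0],H[0,0]+H[1,1])
    M=np.array([[np.cos(th),-np.sin(th)],[np.sin(th),np.cos(th)]]);t=pm-M@qm
    r=(P-(Q@M.T+t)); return th,t,np.round(r*1000,1)
cr=lambda s,x0,y0:(lambda u,v:((u+.5)/s-.5+x0,(v+.5)/s-.5+y0))
A=cr(4.6,160,115);B=cr(5,195,135)
E
python3 - <<'E'
from loc import *
names=[(192.5,144.5),(192.5,-144.5),(2.5,195),(-2.5,-144.5),(-82.5,195),(-82.5,190)]
top=[A(169,50),A(673,77),A(50,373),A(656,418),A(38,524),A(49,524)]
th,t,r=fit(ct,list(zip(top,names)));print(np.degrees(th),t,r.tolist())
side=[B(552,107),B(600,499),B(230,48),B(202,494),B(87,47)]
th2,t2,r=fit(cs,list(zip(side,names)));print(np.degrees(th2),t2,r.tolist())
M=np.array([[np.cos(th),-np.sin(th)],[np.sin(th),np.cos(th)]])
org=lambda p,t=t,M=M:(M.T@(np.array(p)[:2]-t)*1000).round(1)
for fn,c,boxes in(('pics/top0.png',ct,{'big':(200,130,234,162),'small':(272,137,300,163)}),('pics/side0.png',cs,{'big':(276,164,302,183),'small':(281,212,306,231)})):
  im=cv2.imread(fn).astype(float)
  for n,(x0,y0,x1,y1) in boxes.items():
    g=im[y0:y1,x0:x1].min(2); 
    m=(g>118).astype(np.uint8)
    nl,lab,st,ce=cv2.connectedComponentsWithStats(m)
    k=1+np.argmax(st[1:,4]); cn=max(cv2.findContours((lab==k).astype(np.uint8),0,1)[0],key=len)
    e=cv2.fitEllipse(cv2.convexHull(cn)); uv=(e[0][0]+x0,e[0][1]+y0)
    print(fn,n,uv,e[1],st[k],'z66',onplane(c,uv,.066),org(onplane(c,uv,.066)),'z53',org(onplane(c,uv,.053)))
    print('  thr levels',np.percentile(g,[5,25,50,75,95]))
for n,uv,z in(('potL',A(361,250),.092),('potR',A(609,264),.092),('nozF',A(625,371),.06),('nozC',A(199,87),.06),('cap',A(609,500),.086),('bottle',(415,171),.19),('jar',(118,148),.075)):
    print(n,org(onplane(ct,uv,z)))
E
```

```text
-4.11514552178283 [0.49964789 0.02037453] [[-1.3, -0.8], [0.3, 0.0], [-0.2, 0.6], [0.3, 0.7], [0.3, 0.4], [0.6, -0.9]]
-4.164047181004926 [0.49947229 0.02202167] [[0.8, 1.5], [-0.4, -0.7], [0.6, 0.7], [-0.4, -1.2], [-0.7, -0.3]]
pics/top0.png big (216.73103713989258, 144.99945068359375) (23.879390716552734, 24.858173370361328) [  5   4  25  24 432] z66 [0.64944474 0.09682524 0.066     ] [143.9  87. ] z53 [146.9  88.5]
  thr levels [ 77.35  95.   100.   159.   162.  ]
pics/top0.png small (285.02391624450684, 149.01630020141602) (18.722103118896484, 20.031538009643555) [  3   3  21  19 281] z66 [ 0.63665202 -0.08235014  0.066     ] [144.  -92.6] z53 [147.  -93.4]
  thr levels [ 92.  95.  98. 159. 162.]
pics/side0.png big (288.5609531402588, 173.77868366241455) (11.426427841186523, 20.910879135131836) [  2   4  22  12 194] z66 [0.64663749 0.09018229 0.066     ] [141.6  80.2] z53 [143.5  93.9]
  thr levels [ 69.  82. 104. 152. 157.]
pics/side0.png small (292.9640226364136, 222.18383598327637) (10.589692115783691, 18.24699592590332) [  3   5  19  11 157] z66 [ 0.63468964 -0.08787757  0.066     ] [142.5 -98.3] z53 [144.3 -87.4]
  thr levels [ 69.7  83.  100.  145.  157. ]
potL [79.3 25.1]
potR [  79.8 -111.9]
nozF [  24.6 -126.6]
nozC [174.3 127. ]
cap [ -49.6 -119.1]
bottle [  84.4 -392.6]
jar [119.7 347.5]
```

The two views agree on the organiser to about 2 mm and 0.05°. Lid, pot and nozzle positions also fit the stated layout. The big lid is at organiser (145,88) and the small one at (145,-93). My plan is to put the closed fingers into the hollow, open them slightly to take up slack, and tow the lid. First I'll hover over the big lid and check.

```bash
cat > g.py <<'E'
from h import *
from cell import arm
TH=np.radians(-4.13);T=np.array([.4996,.0210]);M=np.array([[np.cos(TH),-np.sin(TH)],[np.sin(TH),np.cos(TH)]])
ROT=[180,0,180-4.13]
def W(x,y,tipz): return [*(M@np.array([x,y])/1000+T),tipz/1000+.014]
def O():
    p=np.array(arm.current_eef_pos());q=M.T@(p[:2]-T)*1000;return np.round([*q,p[2]*1000-14],1)
def snap(n,c='side',box=None,s=4):
    im=cv2.cvtColor(arm.camera(c),cv2.COLOR_RGB2BGR)
    if box: im=cv2.resize(im[box[1]:box[3],box[0]:box[2]],None,fx=s,fy=s,interpolation=cv2.INTER_CUBIC)
    cv2.imwrite(f'pics/{n}.png',im)
SB=(190,60,340,250)
E
python3 - <<'E'
from g import *
print(arm.inverse_kinematics(W(145,88,110),ROT))
arm.move_l([.221,-.585,.34],velocity=.25)
arm.move_ptp(W(145,88,300),ROT)
print(arm.current_t(),O(),arm.current_joint_pos())
arm.grip(0.0)
arm.move_l(W(145,88,100),velocity=.2)
arm.move_l(W(145,88,80),velocity=.08)
print(arm.current_t(),O(),arm.current_grip_width(),arm.current_tool_rot(),arm.current_contact_force())
snap('hov1','side',SB,3.1)
E
```

```text
[  1.73382594  22.5005169   87.74669255   0.          69.75279056
 -84.13617406]
3.5083 [145.2  87.  300. ] [ 1.65107336e+00  1.50668175e+01  7.63452628e+01 -1.48419262e-02
  8.85860797e+01 -8.41301583e+01]
6.5833 [144.3  87.9  79. ] 0.003668751520590593 [-1.79989450e+02 -1.05703890e-01  1.75872242e+02] [-0.7939536  -0.01634785 -0.27474915]
```

View pics/hov1.png

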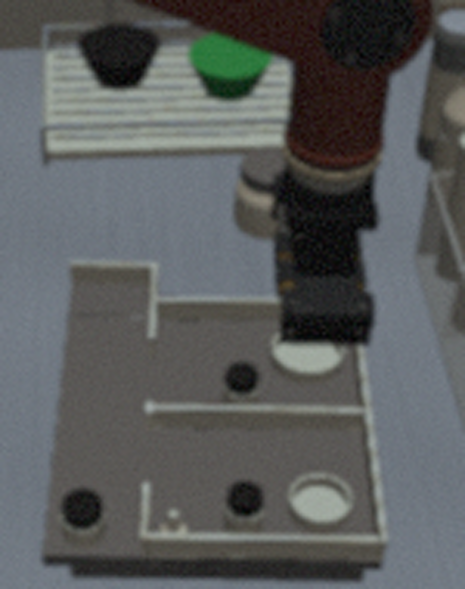

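The side view shows the hand over the big lid at about (310,350), with the gripper body hiding the fingertips. The heights and readings are consistent, so I'll descend with a light force limit.

```bash
python3 - <<'E'
from g import *
h=arm.move_l(W(145,88,59),velocity=.05,force_limit=4)
print(h,arm.current_t(),O(),arm.current_contact_force())
if not h:
    arm.grip(0.2); print(arm.current_grip_width(),O(),arm.current_t(),arm.current_contact_force())
    h=arm.move_l(W(132,88,59),velocity=.05,force_limit=5)
    print(h,O(),arm.current_t(),arm.current_contact_force())
snap('in1','side',(230,130,340,250),4.5); snap('in1t','top',(160,105,320,245),4.2)
E
```

```text
False 7.2 [144.8  88.   58.6] [0.24418814 0.2741113  0.72814881]
0.1988926328657777 [145.  88.  59.] 7.8333 [-0.05619737 -1.11650892 -0.59675556]
False [131.6  88.1  59.1] 8.2417 [-0.3316066   0.47360184 -0.52036334]
```

View pics/in1.png

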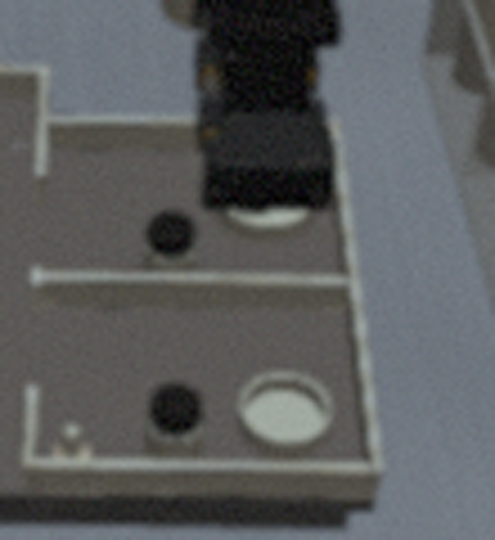

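View pics/in1t.png

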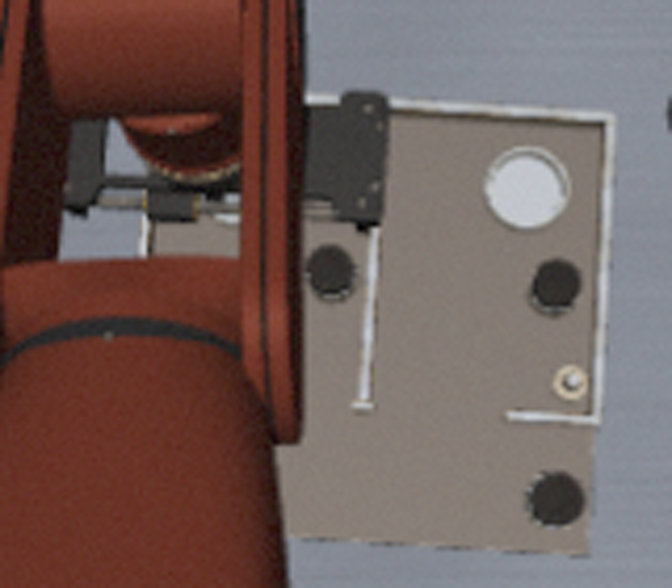

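Insertion is clean: the forces are at noise level and the lid is around the fingers. Before continuing I'll plan the tow with a simple slack model, where the finger rectangle must stay inside the lid's circle.

```bash
cat > sim.py <<'E'
import numpy as np
def sim(c,f,wps,r,Ro,Wd,obs):
    c=np.array(c,float);f=np.array(f,float);best={}
    co=np.array([[sx*Wd/2,sy*9.5][::-1] for sx in(1,-1) for sy in(1,-1)])
    for w in wps:
        n=max(1,int(np.hypot(*(np.array(w)-f))/.5))
        for p in np.linspace(f,w,n+1)[1:]:
            for _ in range(40):
                d=p+co-c;L=np.hypot(*d.T);k=L.argmax()
                if L[k]<=r:break
                c=c+d[k]/L[k]*(L[k]-r)
            for nme,(x,y,q) in obs.items():
                g=np.hypot(c[0]-x,c[1]-y)-q-Ro
                if g<best.get(nme,(99,))[0]:best[nme]=(round(g,1),c.round(0).tolist())
        f=np.array(w,float)
        print(w,'lid',c.round(1))
    print(best)
E
python3 - <<'E'
from sim import sim
obs=dict(potL=(79,25,16),lip=(0,86.5,2.5),stub=(0,6.5,2.5))
for Wd in(40,48,52):
    sim((141,88),(132,88),[(80,92),(52,84),(16,50),(8,46.5),(-25,46.5),(-51,46.5),(-44,60),(-42,100)],30,33,Wd,obs)
E
```

```text
(80, 92) lid [92.8 92. ]
(52, 84) lid [64.8 84. ]
(16, 50) lid [28.4 50.5]
(8, 46.5) lid [20.8 46.5]
(-25, 46.5) lid [-12.2  46.5]
(-51, 46.5) lid [-38.2  46.5]
(-44, 60) lid [-41.9  52.3]
(-42, 100) lid [-42.1  91.6]
{'potL': (np.float64(4.1), [44.0, 65.0]), 'lip': (np.float64(4.5), [-1.0, 47.0]), 'stub': (np.float64(4.5), [-1.0, 46.0])}
(80, 92) lid [88.5 92. ]
(52, 84) lid [60.5 84. ]
(16, 50) lid [24.5 50. ]
(8, 46.5) lid [16.5 46.5]
(-25, 46.5) lid [-16.5  46.5]
(-51, 46.5) lid [-42.5  46.5]
(-44, 60) lid [-44.4  55.7]
(-42, 100) lid [-42.   95.5]
{'potL': (np.float64(6.6), [40.0, 65.0]), 'lip': (np.float64(4.5), [2.0, 46.0]), 'stub': (np.float64(4.5), [2.0, 46.0])}
(80, 92) lid [85.5 92. ]
(52, 84) lid [57.5 84. ]
(16, 50) lid [21.5 50. ]
(8, 46.5) lid [13.5 46.5]
(-25, 46.5) lid [-19.5  46.5]
(-51, 46.5) lid [-45.5  46.5]
(-44, 60) lid [-44.9  57.9]
(-42, 100) lid [-41.9  97.6]
{'potL': (np.float64(8.7), [39.0, 66.0]), 'lip': (np.float64(4.5), [2.0, 47.0]), 'stub': (np.float64(4.5), [2.0, 47.0])}
```

```bash
python3 - <<'E'
from g import *
arm.grip(0.24);print(arm.current_grip_width())
for w in[(80,92),(50,85)]:
    h=arm.move_l(W(*w,59),velocity=.07,force_limit=6); print(h,O(),arm.current_t(),np.round(arm.current_contact_force(),2))
    if h:break
snap('d1','side',(200,130,320,250),4.5); snap('d1t','top',(160,105,320,245),4.2)
E
```

```text
0.24030239844119342
False [80.3 92.  59.2] 9.6 [ 0.07 -0.38  0.52]
False [50.2 85.  59.2] 10.1917 [-0.77  0.56 -0.19]
```

View pics/d1.png

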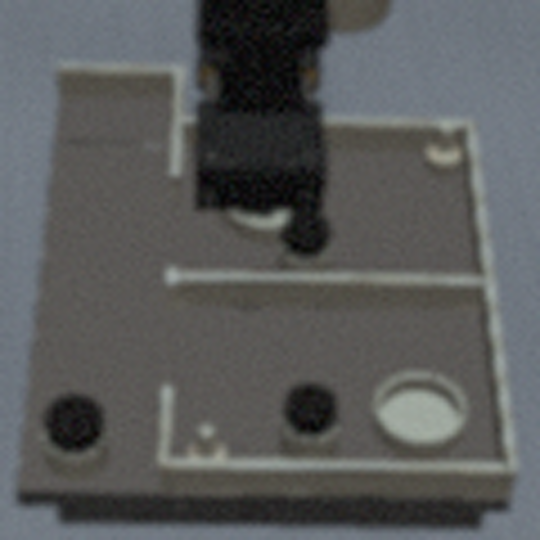

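View pics/d1t.png

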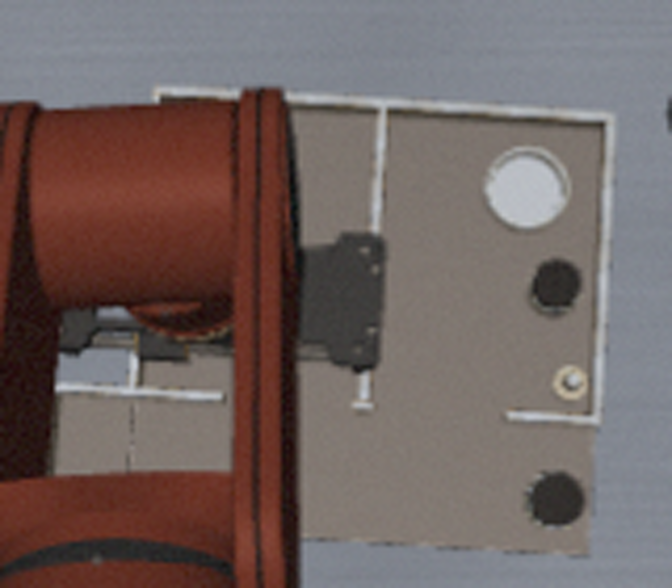

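The lid has followed: its near edge is at side crop (265,225), just left of the pot at (305,235), and the pot hasn't moved. I'll compare that edge with the prediction and then go on.

```bash
python3 - <<'E'
from g import *
c=arm.get_calibration('side')
a=np.linspace(0,2*np.pi,60)
for x in(57,63,69):
  im=cv2.imread('pics/d1.png')
  for z,r,col in((66,33,(0,0,255)),(50,33,(0,255,0))):
    P=[proj(c,[*(M@np.array([x+r*np.cos(t),85+r*np.sin(t)])/1000+T),z/1000]) for t in a]
    cv2.polylines(im,[np.int32((np.array(P)-[200,130])*4.5+2)],True,col,1)
  cv2.imwrite(f'pics/d1o_{x}.png',im[150:290,150:380])
cv2.imwrite('pics/d1o.png',np.hstack([cv2.imread(f'pics/d1o_{x}.png') for x in(57,63,69)]))
E
```

```text
(no output)
```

View pics/d1o.png

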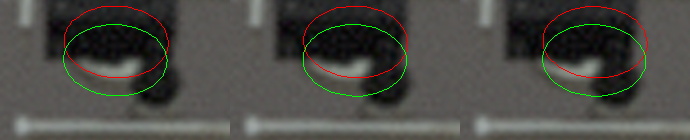

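The overlay fits the predicted position within a few mm, so I'll tow through the gap.

```bash
python3 - <<'E'
from g import *
for w in[(16,50.5),(8,46.5),(-50,46.5)]:
    h=arm.move_l(W(*w,59),velocity=.06,force_limit=6); print(h,O(),arm.current_t(),np.round(arm.current_contact_force(),2))
    if h:break
snap('d2','side',(200,130,320,250),4.5)
E
```

```text
False [16.2 50.5 59.1] 11.25 [ 0.44  0.3  -0.26]
False [ 7.5 46.4 58.8] 11.55 [ 1.06 -0.11 -0.45]
False [-49.7  46.5  59.1] 12.6667 [0.5  0.29 0.13]
```

View pics/d2.png

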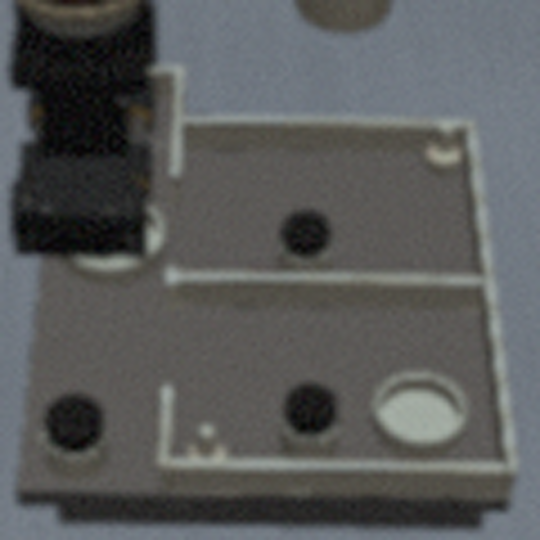

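The big lid is through the gap, with its right rim edge at side crop (163,235) and its bottom near (110,270). The pots are unmoved. I'll compute the lid's x from that rim edge.

```bash
python3 - <<'E'
from g import *
c=arm.get_calibration('side')
B=lambda u,v:((u+.5)/4.5-.5+200,(v+.5)/4.5-.5+130)
for uv in((163,232),(110,272)):
  for z in(.066,.05): p=onplane(c,B(*uv),z);print(uv,z,(M.T@(p[:2]-T)*1000).round(1))
im=cv2.imread('pics/d2.png');a=np.linspace(0,2*np.pi,60);out=[]
for x in(-38,-42,-46):
  j=im.copy()
  for z,r,col in((66,33,(0,0,255)),(50,33,(0,255,0))):
    P=[proj(c,[*(M@np.array([x+r*np.cos(t),46.5+r*np.sin(t)])/1000+T),z/1000]) for t in a]
    cv2.polylines(j,[np.int32((np.array(P)-[200,130])*4.5+2)],True,col,1)
  out.append(j[150:300,20:220])
cv2.imwrite('pics/d2o.png',np.hstack(out))
E
```

```text
(163, 232) 0.066 [-6.9 46.6]
(163, 232) 0.05 [-7.6 62.9]
(110, 272) 0.066 [-37.9  11.5]
(110, 272) 0.05 [-39.2  27.1]
```

View pics/d2o.png

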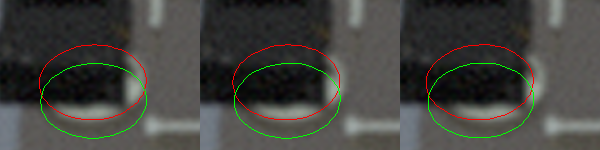

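The lid is at x ≈ -39, about 10.5 mm behind the finger. I'll slide it left to the stop, finishing with a light force limit.

```bash
python3 - <<'E'
from g import *
for w,v,f in[((-43,60),.06,6),((-42,150),.07,6),((-42,167),.02,4)]:
    h=arm.move_l(W(*w,59),velocity=v,force_limit=f); print(h,O(),arm.current_t(),np.round(arm.current_contact_force(),2))
    if h:break
snap('d3','side',(200,130,320,250),4.5)
E
```

```text
False [-42.8  60.4  58.9] 13.1167 [ 0.63  0.18 -0.91]
False [-42.  149.7  59. ] 14.55 [-0.02  0.08 -0.54]
False [-42.  166.9  59. ] 15.55 [-0.59 -1.18  0.01]
```

View pics/d3.png

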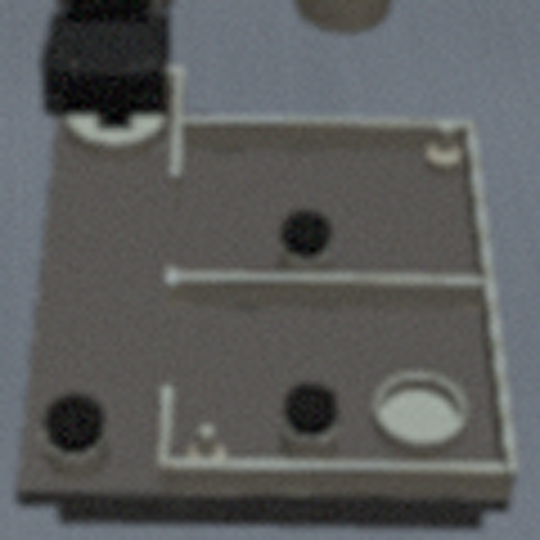

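```bash
python3 - <<'E'
from g import *
c=arm.get_calibration('side')
im=cv2.imread('pics/d3.png');a=np.linspace(0,2*np.pi,60);out=[]
for y in(149,153,157):
  j=im.copy()
  for z,r,col in((66,33,(0,0,255)),(50,33,(0,255,0))):
    P=[proj(c,[*(M@np.array([-42+r*np.cos(t),y+r*np.sin(t)])/1000+T),z/1000]) for t in a]
    cv2.polylines(j,[np.int32((np.array(P)-[200,130])*4.5+2)],True,col,1)
  out.append(j[20:200,30:220])
cv2.imwrite('pics/d3o.png',cv2.resize(np.hstack(out),None,fx=1.4,fy=1.4))
E
```

```text
(no output)
```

View pics/d3o.png

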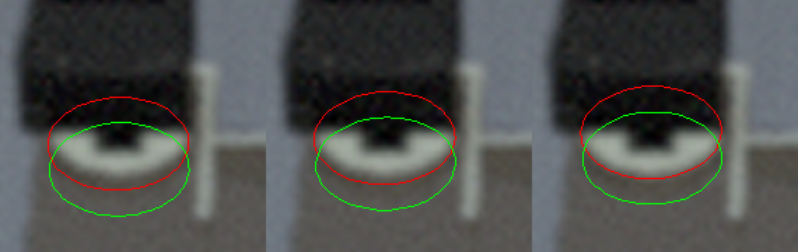

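The overlay suggests the lid is at y ≈ 157, which is at the stop. A small push with a light force limit should confirm it.

```bash
python3 - <<'E'
from g import *
f0=np.array(arm.current_contact_force())
for y in(168,169,170,171,172):
    h=arm.move_l(W(-42,y,59),velocity=.02,force_limit=4)
    f=np.mean([arm.current_contact_force() for _ in range(5)],0); print(h,O(),np.round(f,2))
    if h or f[1]<-3:break
print(arm.current_t());snap('d4','side',(200,130,320,250),4.5)
E
```

```text
False [-42.  167.4  59. ] [-0.7  -4.79  2.41]
15.85
```

View pics/d4.png

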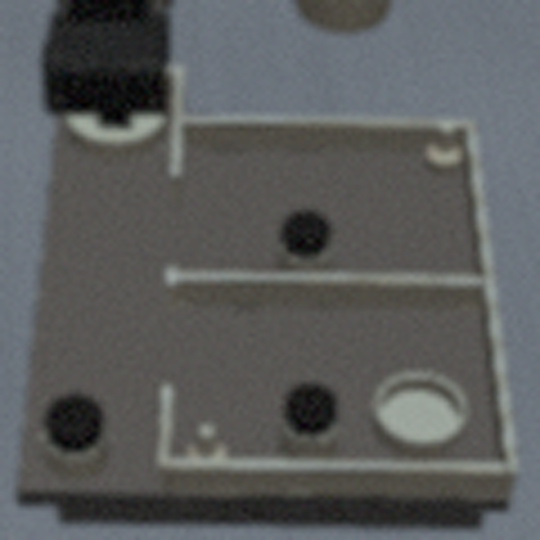

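The reaction is about 5 N, so the big lid is home against the stop. I'll back off, close and lift out, then go to the small lid.

```bash
python3 - <<'E'
from g import *
arm.move_l(W(-42,163.5,59),velocity=.03)
arm.grip(0.0); print(arm.current_grip_width(),O())
arm.move_l(W(-42,160.5,59.5),velocity=.03)
arm.move_l(W(-42,160.5,125),velocity=.1)
arm.move_l(W(145,-93,125),velocity=.25)
print(arm.current_t(),O())
snap('e1','side',(200,100,320,250),3.8)
arm.move_l(W(145,-93,80),velocity=.12)
h=arm.move_l(W(145,-93,59),velocity=.05,force_limit=4)
print(h,arm.current_t(),O(),np.round(arm.current_contact_force(),2))
snap('e2','side',(200,130,320,250),4.5)
E
```

```text
0.00656132493254172 [-42.  163.5  59. ]
19.35 [144.4 -92.  124.7]
False 20.4917 [144.8 -93.   58.6] [ 0.4  -0.59  0.73]
```

View pics/e2.png

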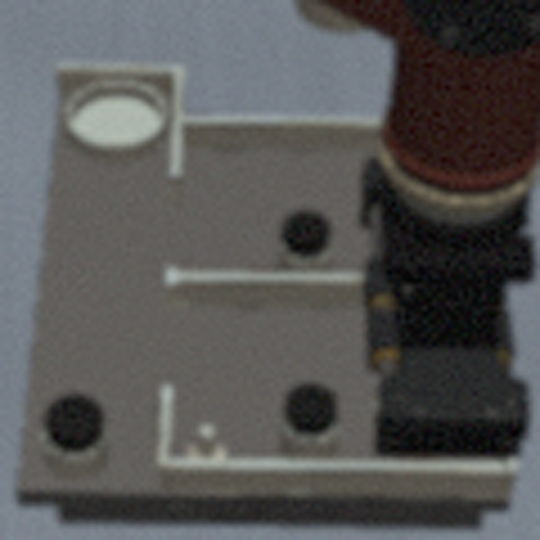

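View pics/e1.png

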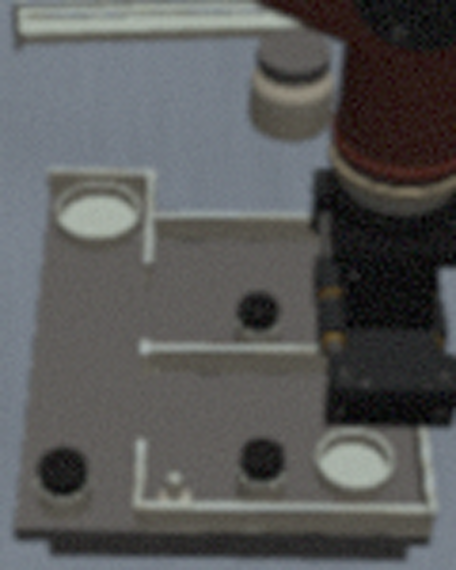

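The big lid sits in the ledge corner at side crop (117,115). The fingers entered the small lid without force. Towing the small lid:

```bash
python3 - <<'E'
from g import *
from sim import sim
sim((145,-93),(145,-93),[(110,-46),(75,-46),(-49,-46.5)],23,26,36,dict(pot=(80,-112,16),stub=(0,-6.5,2.5),lip=(0,-86.5,2.5)))
arm.grip(0.12);print(arm.current_grip_width())
for w,v in[((110,-46),.06),((75,-46),.06)]:
    h=arm.move_l(W(*w,59),velocity=v,force_limit=6); print(h,O(),arm.current_t(),np.round(arm.current_contact_force(),2))
    if h:break
snap('e3','side',(200,130,320,250),4.5); snap('e3t','top',(160,105,320,245),4.2)
E
```

```text
(110, -46) lid [114.  -46.6]
(75, -46) lid [ 79.8 -46. ]
(-49, -46.5) lid [-44.2 -46.5]
{'pot': (np.float64(23.4), [134.0, -75.0]), 'lip': (np.float64(11.7), [-1.0, -46.0]), 'stub': (np.float64(11.3), [1.0, -46.0])}
0.11738454451126293
False [110.2 -46.2  59.1] 22.1917 [ 0.01 -0.34 -0.39]
False [ 75.2 -46.   59.3] 22.925 [-0.39 -0.3   0.05]
```

View pics/e3.png

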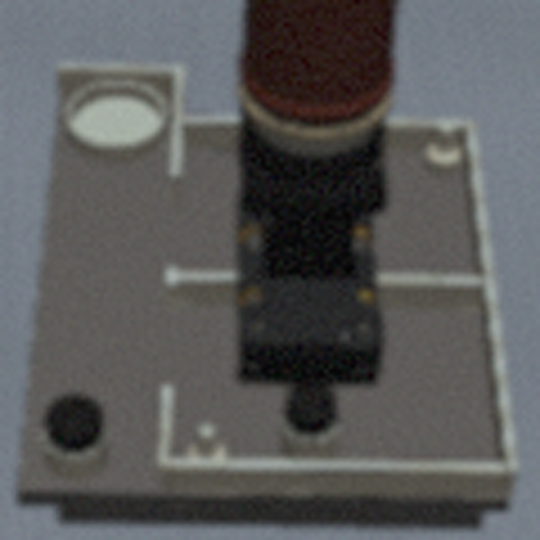

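View pics/e3t.png

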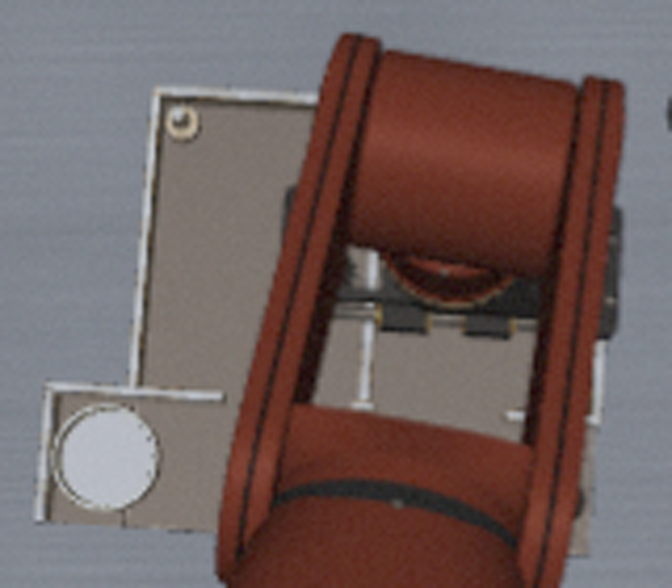

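The small lid is no longer at its start and is hidden under the hand. The pot at (310,408) is unmoved, and the big lid rests in the corner at top crop (106,457). Continuing through the gap and left:

```bash
python3 - <<'E'
from g import *
for w,v in[((-48,-46.5),.07),((-44,-25),.06),((-42,85),.08)]:
    h=arm.move_l(W(*w,59),velocity=v,force_limit=6); print(h,O(),arm.current_t(),np.round(arm.current_contact_force(),2))
    if h:break
snap('e4','side',(200,130,320,250),4.5)
E
```

```text
False [-47.7 -46.5  59.1] 24.9333 [-0.24 -0.1  -0.87]
False [-44.  -24.6  58.9] 25.45 [-0.68 -0.07 -0.83]
False [-42.   84.7  59. ] 26.975 [0.08 0.6  0.55]
```

View pics/e4.png

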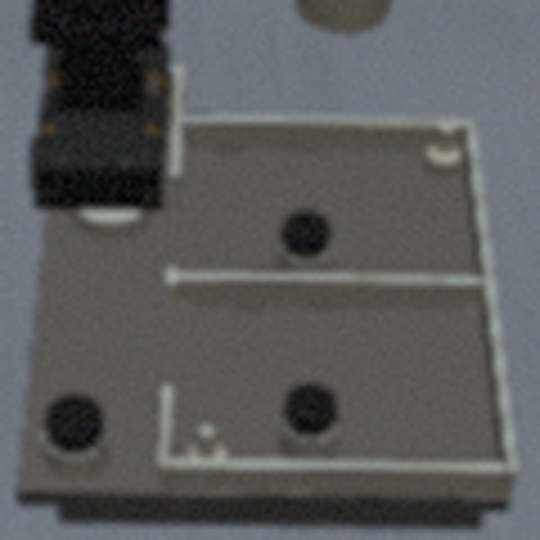

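The small lid is on the ledge under the hand, with its near edge at (110,222). Next is a slow approach until it touches the big lid.

```bash
python3 - <<'E'
from g import *
arm.move_l(W(-42,96,59),velocity=.03,force_limit=4); f=np.mean([arm.current_contact_force() for _ in range(5)],0); print(O(),np.round(f,2))
for y in range(97,110):
    h=arm.move_l(W(-42,y,59),velocity=.02,force_limit=3)
    f=np.mean([arm.current_contact_force() for _ in range(5)],0); print(h,O(),np.round(f,2))
    if h or f[1]<-2.5:break
y=O()[1]
arm.move_l(W(-42,y-3,59),velocity=.03)
arm.grip(0.0)
arm.move_l(W(-42,y-4,59.5),velocity=.03)
arm.move_l(W(-42,y-4,150),velocity=.1)
arm.move_l(W(130,-60,200),velocity=.25)
print(arm.current_t(),O())
snap('f1','side',(200,130,320,250),4.5);snap('f1t','top',(160,105,320,245),4.2)
E
```

```text
[-42.   96.2  59. ] [-0.54  0.23  0.86]
False [-42.  97.  59.] [-0.33 -0.13  0.73]
False [-42.  98.  59.] [ 0.36 -0.13  0.39]
False [-42.  99.  59.] [ 0.1  -0.65  0.06]
False [-42.  100.1  59. ] [ 0.25 -0.91 -0.12]
False [-42.  101.1  59. ] [-0.32  0.83  0.26]
False [-42.  102.1  59. ] [-0.15 -0.04 -0.75]
False [-42.  103.1  59. ] [-0.81 -0.52 -0.06]
False [-42. 104.  59.] [-0.28  0.73 -0.17]
False [-42.  104.9  59. ] [ 0.35 -0.97 -0.67]
False [-41.9 105.6  59.1] [-1.26 -4.4   2.49]
33.2667 [129.1 -59.4 199.2]
```

View pics/f1.png

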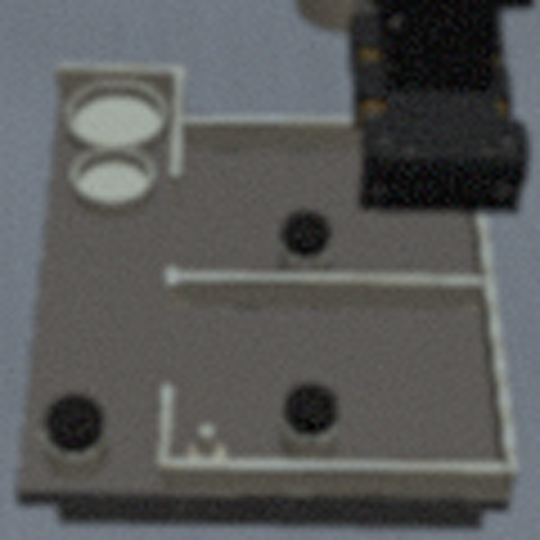

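View pics/f1t.png

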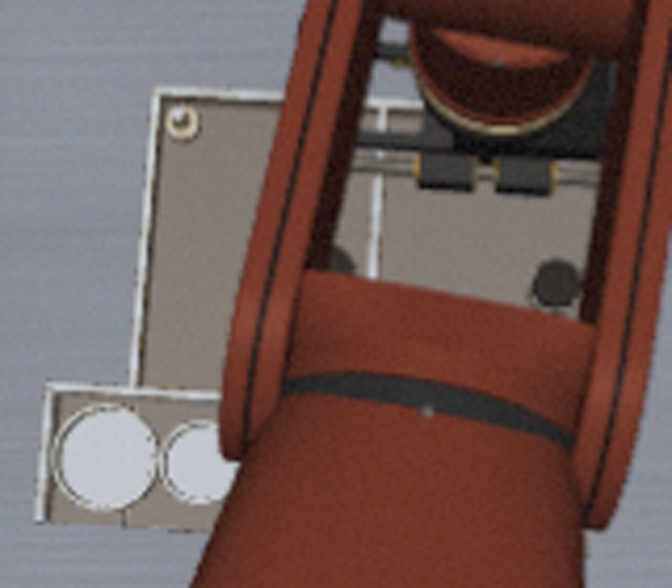

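Both lids are down in the corner. In the side crop they sit at (117,118) and (112,180), nearly touching, and the bystanders look unmoved. I'll measure their centres before handing in.

```bash
python3 - <<'E'
from g import *
c=arm.get_calibration('side');ct=arm.get_calibration('top')
o=lambda p:(M.T@(p[:2]-T)*1000).round(1)
A=lambda u,v:((u+.5)/4.2-.5+160,(v+.5)/4.2-.5+105)
# top rim ellipse by extremes: big l,r,t,b
print('big top', o(onplane(ct,A((53+159)/2,(403+511)/2),.066)), 'small top', o(onplane(ct,A(160+26/33*53,(421+504)/2),.066)))
im=arm.camera('side')
for n,(x0,y0,x1,y1),in {'big':(212,147,239,164),'small':(214,164,236,177)}.items() and [(k,v) for k,v in {'big':(212,150,238,163),'small':(214,165,236,177)}.items()]:
    m=(im[y0:y1,x0:x1].min(2)>125).astype(np.uint8)
    nl,lab,st,ce=cv2.connectedComponentsWithStats(m);k=1+np.argmax(st[1:,4])
    uv=ce[k]+[x0,y0]; print(n,st[k],'floor z53',o(onplane(c,uv,.053)),'z66',o(onplane(c,uv,.066)))
E
```

```text
big top [-40.5 155.7] small top [-40.1  96.4]
big [  4   2  20  11 162] floor z53 [-42.1 163.6] z66 [-41.  148.7]
small [  2   1  17   9 100] floor z53 [-41.5 104.9] z66 [-40.4  90.9]
```

```bash
python3 - <<'E'
from cell import arm
arm.finish_job(); print(arm.current_t())
E
```

```text
the job is handed in; nothing more can be done
the job is handed in; nothing more can be done
```

I towed both lids out through their gaps with the fingertips in their hollows and slid them along the ledge. The job was handed in at about 33.3 s; `finish_job` reports no verdict.

| Lid | Centre in organiser frame, top view (x, y, mm) | Contact force at the end (N) |
|---|---|---|
| Big | about (-40.5, 156), home against the stop | about 5 |
| Small | about (-40, 96), touching the big lid | about 4.4 |

- **Placement:** the centres are about 59 mm apart, and x, y and spacing are all within the limits. Both lids looked flat in the last pictures.
- **Side view:** it agrees with the top view in x. Its y depends on the height assumed: 149 to 164 mm for the big lid and 91 to 105 mm for the small one. Both ranges include the top-view values.
- **Bystanders:** the pots and nozzles on the organiser showed no visible shift where I could see them. In the last pictures the hand or arm hid nozzle_corner from the side camera and the front right of the organiser from the top camera. I didn't measure any shifts or recheck the bottle, bowl and jar on the counter at the end.

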